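# Pin the sliding dish stage to its base

### The job

Lock the sliding dish stage: take the index pin out of its stand, put it through the hole in the stage plate, and slide the stage along its guide with the pin until the pin finds the hidden hole in the plate underneath; then push the pin fully home, its collar flat on the stage plate, and let go. Feel your way gently, never forcing the pin, and do not disturb the white bottle, the dropper bottle or the timer.

Things in the scene. Friction and masses are not known exactly. Their poses are not given: they have to be found in the camera images.
- pin_grip (a point): centre of the grip of the index pin (loose, steel, 70 to 120 g, upright in its stand): round dark grip 18 mm in diameter, from 22 mm below this point to 22 mm above; under it a collar 24 mm in diameter, 4 mm thick, its underside 26 mm below this point; then a shank 10 mm in diameter, 45 mm long. z up along the pin.
- pin_tip (a point): centre of the flat tip of the index pin, 71 mm below the grip's centre; the tip is 5 mm across and widens over 6 mm to the 10 mm shank; z runs up along the pin
- pin_collar (a point): centre of the underside of the pin's collar, 45 mm above the tip; z runs up along the pin
- stand: pin stand, fixed black block 56 x 56 mm and 55 mm tall, with one upright hole 13 mm wide and 50 mm deep in its middle in which the pin hangs by its collar; origin at the centre of its underside
- base: base of the stage, fixed, plain metal, 160 x 210 mm, dark guide rails (top 68 mm above the table) along front and rear edges; origin at the centre of its underside, x to the rear (away from the robot), y along the guide, z up. Inside, under the lower plate's hole, a tight rubber plug is pushed ahead of the pin with about 5 N; its top is 29 mm above the table.
- guide_mid (a point): middle of the guide's hole line, on the base, at the height of the stage plate's top (60 mm); axes as the base. The lower plate's hole lies below this line, up to 22 mm either way along y: covered by the stage plate, not measured, to be found by feel. Its hole is 12.5 mm wide; the plate is 10 mm thick, sprung, gives 1 mm for each 2 N, 8 mm at most (then hard).
- stage_hole (a point): centre of the mouth, at the plate's top, of the upright 12.5 mm through hole (2 mm chamfer) in the front part of the stage plate; axes as the base. Plate aluminium, 136 x 150 x 12 mm, a 16 mm tall dish on its rear part. The lower plate's top is 14 mm below this mouth. With the collar on the stage plate the pin's tip is 45 mm below it, and goes no further.
- stage (a joint): place of the stage along the guide (m, grows toward the base's +y, 0 when its hole is at guide_mid, travel 38 mm either way, about 2.5 N of friction); it starts 30 to 36 mm to the +y side, so that the lower hole lies to the -y side of it
- white_bottle: bystander: white plastic bottle with ribbed cap, 39 mm in diameter, 89 mm tall, loose; origin at the centre of its underside
- dropper: bystander: small dropper bottle, 27 mm in diameter, 60 mm tall, loose; origin at the centre of its underside
- timer: bystander: round bench timer, 62 mm in diameter, 44 mm tall, loose; origin at the centre of its underside

How it is judged:
By the outcome, as a careful person would: the job done as asked, in the order asked, and still so for the second after the job is handed in, with the robot touching nothing.
It also fails if it takes over 64 s, if anything falls off the work surface, if the arm or the gripper's body presses on something with over 40 N, if the wrist force passes 120 N, or if a joint passes its speed limit or range.

### The arm

A 7-joint arm with a two-finger parallel gripper is mounted at the origin on the work surface; the furniture and walls round the work are solid. World frame = base frame: x ahead of the robot, y to its left, z up, the work surface at z = 0. Lengths are in m, angles in rad, forces in N, time in s.
With the tool pointing down it reaches from about 0.425 to 0.95 m from the base axis. Payload 4.7 kg.
Tool frame: the origin (TCP) lies midway between the tips of the shut fingers; the grasp point (between the pads) lies 19 mm behind it; z points along the fingers, y is the line along which they close (so a half turn about z gives the same grasp; the last joint's range is limited). The gripper opens to 85 mm and grips with 20 to 120 N. Pads are 22 mm wide; open, the fingers measure 114 mm over their backs; the gripper's body (76 mm by 85 mm) begins 54 mm behind the grasp point. The pads swing forward as they close: fully open they stand 13 mm farther back than shut.
Start: joints at [-1.153, 0.469, -0.049, 1.532, 0.024, 1.141, -0.082], TCP at [0.292, 0.609, 0.231] pointing down, gripper open.
Joint ranges: [-2.59, 2.59], [-0.33, 1.99], [-1.39, 1.29], [0.1, 2.45], [-1.04, 4.18], [0.21, 1.99], [-2.66, 2.66]. Speed limits (rad/s): [2.57, 2.57, 3.14, 3.14, 3.14, 3.14, 3.14].

### API

Orientations are given as a unit quaternion [w, x, y, z].
In Python, from plant import r gives the robot as it stands.
- The arm moves only by the tool send_rows, never from a script. Its argument "plan" is a list of rows, each a list of 2 entries, a list of its own where there are three numbers: the shift along the world's x, y, z in cm, then the turn about the world's z in rad. A call has 1 to 8 rows; each row shifts and turns the commanded pose from where the row before left it; what a row does not reach is not made up. A row lasts 1/10 s, in which the tool goes at most 50 mm and 8.59 degrees, less where a joint would pass 70% of its speed; a pose out of reach is approached as far as the arm can. A call is refused whole if a number of a shift passes 5 or a number of a turn 0.15, either way. A call with a gripper value outside its range is refused whole. "jaw" is the gripper's target within -1 to 1 (fully open at 1, half-way at 0, shut at -1), set as the call begins (left out, the last holds). The fingers move at their own pace and stop on an object; the grip force is fixed at half the most. Time passes only in rows, so rows that do not move let the fingers close. It gives the time, the measured TCP pose, the force, the opening and the grip force at its end, in the units of the state.
- r.get_state(): the state, without advancing time (a new reading comes with each control period).
- r.camera(name): name is "scene" or "top"; returns (picture, depth): 384x512x3 uint8, red, green, blue; 384x512 float32, m along the optical axis (not along the pixel's ray), 0 where there is no reading.
- r.calibration(name): a dict with "intrinsics" (3x3 intrinsics, pixels), "k1" (the pictures are not rectified: a ray, as slopes to the right and down, at radius r is drawn at 1 + k1 r^2 times it, then the intrinsics apply), "camera_from_world" (4x4, takes a point from world to camera coordinates). Camera axes: x right, y down, z forward; pixel columns grow to the right and rows downward; lengths in m; the calibration is good to about 2 mm. A picture is of the moment at which its call begins. calibration takes no time and is no camera call.
- r.hand_in(): hands the job in; it is judged then, once.
The state is a dict: "time_s": time; "joints": joint angles; "qd": joint speeds; "tau": joint torques, N m; "tool_pos": TCP position; "tool_rot": TCP orientation; "contact_force": force on the tool from outside, world axes, zero at the start; "wrist_torque": the same for the moment, N m; "gripper_width": finger opening in m; "gripper_force": force on a finger pad.
Only numpy, scipy, OpenCV 4.12 (cv2) and the standard library are available. Lean on these libraries where they do the work, as an engineer would, in place of code of your own. Each camera call takes 0.05 s, during which the arm holds its last target. There are 200 camera calls.

## Working session

There is one attempt and no reset: what is moved stays moved. The work goes in short steps, Python scripts to look and compute and a tool call to move; the robot and the scene stay as the last step left them, time stands still between calls to the robot, and variables do not carry over. Pictures are saved under pics/ and viewed, at most 10 in all, crops included, and the job is handed in when it is done.

Besides the shell and the picture viewer there is one more tool, called after "Request:" as name(argument=value, ...), one argument or row to a line, values as JSON. send_rows: Moves the arm, as the interface text tells. Its arguments: {"type":"object","properties":{"plan":{"type":"array"},"jaw":{"type":"number"}},"required":["plan"]}

```bash
mkdir -p pics; ls; cat > h.py <<'E'
import numpy as np, cv2
from plant import r
def ray(name,u,v):
    c=r.calibration(name);K=np.array(c["intrinsics"]);T=np.array(c["camera_from_world"])
    p=cv2.undistortPoints(np.array([[[u,v]]],float),K,np.array([c["k1"],0,0,0,0.]))[0,0]
    R=T[:3,:3];o=-R.T@T[:3,3];return o,R.T@np.array([p[0],p[1],1.])
def onplane(name,u,v,z):
    o,d=ray(name,u,v);return o+d*(z-o[2])/d[2]
def ondepth(name,u,v,D):
    o,d=ray(name,u,v);return o+d*D
def st():
    s=r.get_state();print({k:np.round(s[k],4).tolist() for k in ["time_s","tool_pos","tool_rot","contact_force","gripper_width","gripper_force","joints"]})
E
python3 - <<'E'
from h import *
for n in ["scene","top"]:
    p,d=r.camera(n);cv2.imwrite(f"pics/{n}0.png",p[:,:,::-1]);np.savez(f"{n}0.npz",p=p,d=d)
    c=r.calibration(n);print(n,c["k1"],np.round(c["intrinsics"],1).tolist(),np.round(np.linalg.inv(c["camera_from_world"]),3).tolist())
st()
E
```

```text
pics
scene 0.04424962297970785 [[471.3, 0.0, 252.3], [0.0, 471.3, 194.5], [0.0, 0.0, 1.0]] [[0.478, -0.375, 0.794, -0.518], [-0.878, -0.193, 0.438, -0.564], [-0.011, -0.907, -0.421, 0.642], [0.0, 0.0, 0.0, 1.0]]
top -0.17161235435719951 [[468.9, 0.0, 255.7], [0.0, 468.9, 199.2], [0.0, 0.0, 1.0]] [[-0.014, -0.997, 0.073, 0.421], [-1.0, 0.015, 0.012, -0.013], [-0.013, -0.073, -0.997, 1.33], [0.0, 0.0, 0.0, 1.0]]
{'time_s': 0.1, 'tool_pos': [0.2914, 0.6082, 0.2304], 'tool_rot': [-0.0002, 0.2216, 0.9751, -0.0009], 'contact_force': [-0.1797, -0.3335, -0.4336], 'gripper_width': 0.0853, 'gripper_force': 0.0, 'joints': [-1.1529, 0.4694, -0.0486, 1.5336, 0.0241, 1.141, -0.0823]}
```

View pics/scene0.png

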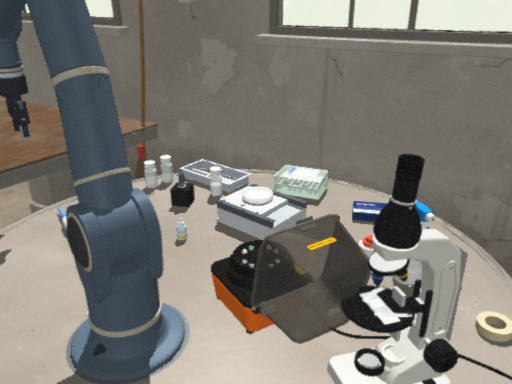

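View pics/top0.png

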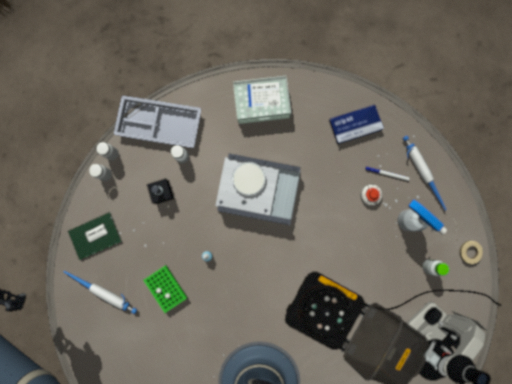

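The scene view shows the black stand with the pin at about (182,190) and the stage at (262,208). In the top view the stand is at (160,191), the stage at (259,189), the white bottle at (179,153), the dropper at (208,257) and the timer at (372,195).

```bash
python3 - <<'E'
from h import *
a=np.load("top0.npz")["p"][135:235,135:315];b=np.load("scene0.npz")["p"][150:250,160:320]
A=cv2.resize(a[:,:,::-1],None,fx=4.4,fy=4.4,interpolation=cv2.INTER_CUBIC)
cv2.imwrite("pics/topc.png",A);cv2.imwrite("pics/scc.png",cv2.resize(b[:,:,::-1],None,fx=5,fy=5,interpolation=cv2.INTER_CUBIC))
E
```

```text
(no output)
```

View pics/topc.png

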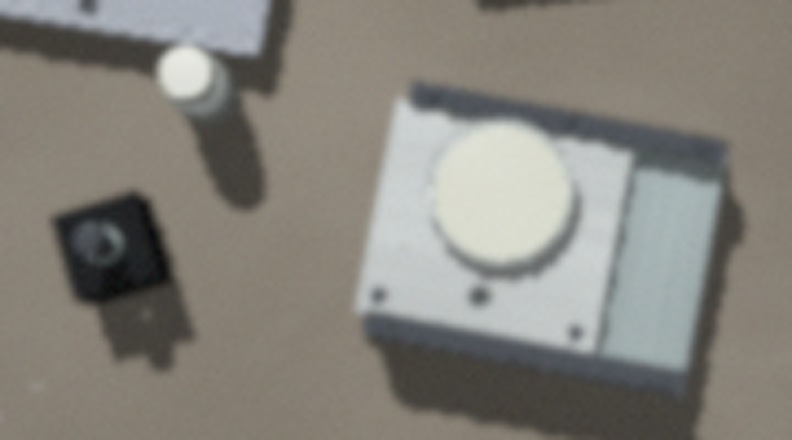

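View pics/scc.png

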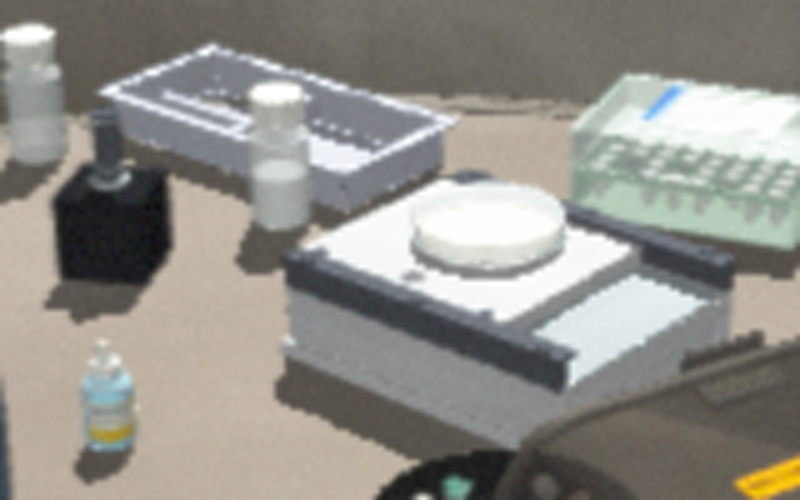

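The crops show the stage hole at about crop (480,296), which is full-image (244,202). Two screws sit at crop (378,295) and (575,331), along the guide. The pin grip is at crop (97,243), above the collar ring.

```bash
python3 - <<'E'
from h import *
z=np.load("top0.npz");p,d=z["p"],z["d"];g=cv2.cvtColor(p,cv2.COLOR_RGB2GRAY).astype(float)
def blob(g,u,v,w,dark=True):
    u,v=int(round(u)),int(round(v));q=g[v-w:v+w+1,u-w:u+w+1];b=np.median(q);m=np.clip(b-q-12,0,None)
    yy,xx=np.mgrid[v-w:v+w+1,u-w:u+w+1];return (m*xx).sum()/m.sum(),(m*yy).sum()/m.sum()
f=lambda x,y:(135+(x+.5)/4.4-.5,135+(y+.5)/4.4-.5)
for n,q in dict(hole=(480,296),s1=(378,295),s2=(575,331)).items():
    u,v=blob(g,*f(*q),4);print(n,round(u,2),round(v,2),np.round(onplane("top",u,v,.06),4))
# stand
m=((p.max(2)<60)&(d>0)).astype(np.uint8);m2=np.zeros_like(m);m2[172:212,140:180]=m[172:212,140:180]
# height map points near stand and base
vv,uu=np.mgrid[0:384,0:512]
c=r.calibration("top");K=np.array(c["intrinsics"]);T=np.array(c["camera_from_world"])
n=cv2.undistortPoints(np.stack([uu.ravel(),vv.ravel()],1)[:,None].astype(float),K,np.array([c["k1"],0,0,0,0.]))[:,0]
W=(np.c_[n,np.ones(len(n))]*d.ravel()[:,None]-T[:3,3])@T[:3,:3];W=W.reshape(384,512,3)
def reg(u0,u1,v0,v1,z0,z1):
    q=W[v0:v1,u0:u1].reshape(-1,3);return q[(q[:,2]>z0)&(q[:,2]<z1)]
def box(n,q):
    rc=cv2.minAreaRect((q[:,:2]*1000).astype(np.float32));print(n,len(q),np.round(q.mean(0),4),rc)
box("stand",reg(140,185,172,215,.045,.064))
box("pin",reg(140,185,172,215,.085,.12))
box("base",reg(205,310,145,235,.035,.064)); box("rails+",reg(205,310,145,235,.035,.074))
box("dish",reg(215,290,150,215,.071,.09))
box("wb",reg(168,192,142,170,.075,.11))
box("dropper",reg(198,218,245,268,.03,.08))
# scene: pin top/shaft
z=np.load("scene0.npz");P=z["p"]
print(P[168:190,174:190].max(2))
E
```

```text
hole 243.79 201.45 [0.5083 0.0341 0.06  ]
s1 220.44 203.92 [0.5025 0.0977 0.06  ]
s2 264.42 211.91 [ 0.479  -0.0215  0.06  ]
stand 376 [0.5413 0.2682 0.0553] ((542.07861328125, 270.2108459472656), (57.148582458496094, 58.27235412597656), 15.771553993225098)
pin 45 [0.5418 0.2687 0.1022] ((542.1898193359375, 269.57708740234375), (16.799179077148438, 16.748414993286133), 42.87542724609375)
base 2788 [ 0.5355 -0.0111  0.0558] ((543.5711059570312, -2.3504714965820312), (207.78990173339844, 161.1304168701172), 78.16134643554688)
rails+ 3828 [ 0.5386 -0.007   0.0591] ((543.5711059570312, -2.3504714965820312), (207.78990173339844, 161.1304168701172), 78.16134643554688)
dish 819 [0.5696 0.0214 0.076 ] ((546.4537353515625, 11.853752136230469), (151.70245361328125, 155.84664916992188), 77.63516998291016)
wb 132 [0.6445 0.2113 0.0889] ((644.6922607421875, 211.69290161132812), (32.17354965209961, 32.163326263427734), 53.919891357421875)
dropper 73 [0.3631 0.1399 0.0439] ((361.9356384277344, 140.94265747070312), (22.60277557373047, 25.13136863708496), 89.00615692138672)
[[ 94  90  91  93 101 129 
[... 748 characters left out ...]
  67  75  90  90  92  96 101]
 [193 197 196 191 165  82  65  71  72  65  71  90  87  90  89  91]
 [192 194 189 186 160  79  67  71  73  67  84 102 103  86  88  88]
 [191 182 150 125 112  77  75  70  70  84 126 168 154  97  86  88]
 [180 139  78  63  71  81  83  78  82  95 109  95  93  79  80  76]
 [162  94  53  51  68  80  88  93  92  87 112 135  68  54  50  56]
 [ 99  49  52  68  92  87  75  78  80 108 167 183  82  49  53  49]
 [ 58  52  52  72 103 108 107  98 109 136 157 115  61  54  49  50]
 [ 52  50  51  51  72 103 121 124 121 116  88  63  47  48  50  41]
 [ 48  50  45  41  34  42  51  56  53  57  54  51  52  53  51  42]
 [ 46  49  42  32  27  29  27  28  36  50  47  53  48  47  44  35]]
```

Request:
send_rows(
  plan=[
    [[2.5, -3.4, 0], 0.03],
    [[2.5, -3.4, 0], 0.03],
    [[2.5, -3.4, 0], 0.03],
    [[2.5, -3.4, 0], 0.03],
    [[2.5, -3.4, 0], 0.03],
    [[2.5, -3.4, 0], 0.03],
    [[2.5, -3.4, 0], 0.03],
    [[2.5, -3.4, 0], 0.035],
  ],
  jaw=1,
)

```text
time_s: 0.9
tool_pos: [0.4922, 0.3351, 0.231]
tool_rot: [-0.0, 0.1, 0.995, -0.0]
contact_force: [-0.1, -0.4, 0.7]
gripper_width: 0.0855
gripper_force: 0.0
```

Request:
send_rows(
  plan=[
    [[2, -2.6, 0], 0],
    [[2, -2.6, -1], 0],
    [[1, -1.4, -3], 0],
    [[0, 0, -4], 0],
    [[0, 0, -3.5], 0],
    [[0, 0, -2.5], 0],
    [[0, 0, -1.5], 0],
    [[0, 0, 0], 0],
  ],
)

```text
time_s: 1.7
tool_pos: [0.5402, 0.27, 0.0741]
tool_rot: [-0.002, 0.101, 0.995, -0.001]
contact_force: [-0.7, -0.6, 0.9]
gripper_width: 0.0853
gripper_force: 0.0
```

Request:
send_rows(
  plan=[
    [[0.15, -0.1, -0.9], 0],
    [[0, 0, 0], 0],
    [[0, 0, 0], 0],
  ],
)

```text
time_s: 2.0
tool_pos: [0.5438, 0.27, 0.0683]
tool_rot: [0.001, 0.101, 0.995, 0.001]
contact_force: [0.3, 0.1, 0.5]
gripper_width: 0.0857
gripper_force: 0.0
```

Request:
send_rows(
  plan=[
    [[0, 0, 0], 0],
    [[0, 0, 0], 0],
    [[0, 0, 0], 0],
    [[0, 0, 0], 0],
    [[0, 0, 0], 0],
    [[0, 0, 0], 0],
    [[0, 0, 0], 0],
    [[0, 0, 0], 0],
  ],
  jaw=-1,
)

```text
time_s: 2.8
tool_pos: [0.5433, 0.2698, 0.0676]
tool_rot: [0.0, 0.101, 0.995, 0.0]
contact_force: [-0.6, -0.2, 3.5]
gripper_width: 0.0161
gripper_force: 58.4
```

Request:
send_rows(
  plan=[
    [[0, 0, 0.5], 0],
    [[0, 0, 1], 0],
    [[0, 0, 2], 0],
    [[0, 0, 3], 0],
    [[0, 0, 3], 0],
    [[0, 0, 1.5], 0],
    [[0, 0, 0], 0],
    [[0, 0, 0], 0],
  ],
)

```text
time_s: 3.6
tool_pos: [0.5425, 0.2695, 0.1766]
tool_rot: [-0.001, 0.101, 0.995, -0.0]
contact_force: [0.5, -0.4, -1.0]
gripper_width: 0.0168
gripper_force: 58.5
```

```bash
python3 - <<'E'
from h import *
st()
p,d=r.camera("scene");np.savez("scene1.npz",p=p,d=d)
c=r.calibration("scene");K=np.array(c["intrinsics"]);T=np.array(c["camera_from_world"])
s=np.array(r.get_state()["tool_pos"]);q=T@np.r_[s,1];print((K@(q[:3]/q[2]))[:2])
cv2.imwrite("pics/s1.png",cv2.resize(p[110:210,130:280,::-1],None,fx=5,fy=5,interpolation=cv2.INTER_CUBIC))
E
```

```text
{'time_s': 3.6, 'tool_pos': [0.5425, 0.2695, 0.1766], 'tool_rot': [-0.0006, 0.1007, 0.9949, -0.0003], 'contact_force': [0.5272, -0.3701, -1.0168], 'gripper_width': 0.0168, 'gripper_force': 58.4904, 'joints': [-0.5503, 0.4072, 0.026, 1.7654, -0.0126, 0.9705, 0.8498]}
[178.62506079 149.00713491]
```

View pics/s1.png

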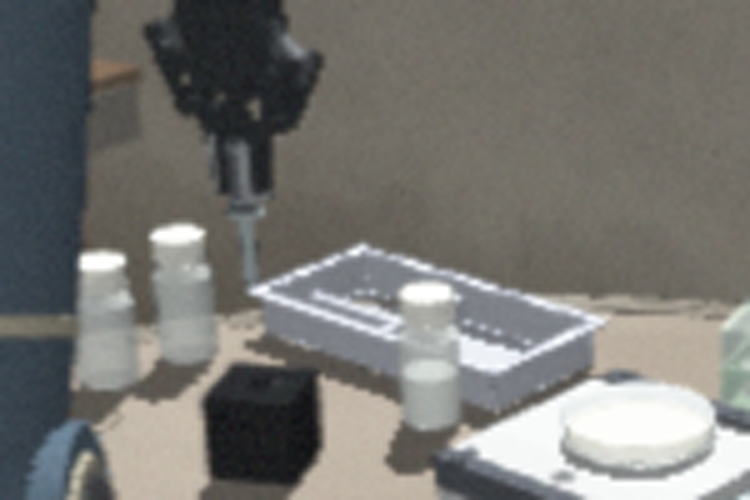

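The pin is held: collar at crop (245,212), tip at crop (252,290). I'll check whether it leans.

```bash
python3 - <<'E'
from h import *
c=r.calibration("scene");K=np.array(c["intrinsics"]);T=np.array(c["camera_from_world"])
for z in [.164,.119]:
    o=cv2.projectPoints(np.array([[.5425,.2695,z]]),cv2.Rodrigues(T[:3,:3])[0],T[:3,3],K,np.array([c["k1"],0,0,0,0.]))[0].ravel();print((o-[129.6,109.6])*5)
P=np.load("scene1.npz")["p"].max(2).astype(int);print(P[150:170,172:188])
E
```

```text
[246.17042111 215.2047995 ]
[251.9271959 285.4905314]
[[104 104 104  93  90 102 105 103 107 103 108  98  97 103  97 103]
 [101 104 100  91  74  78  76  75  80 102 126 105 101 103 102 100]
 [100 100  91  84  94  91  91  90 100 125 149 107  99  97 100  98]
 [ 98  99 100 103 116 121 123 128 123 118 114 101  99  97 101  98]
 [101 100 101 100 104 105 126 126 116 101  97  98  96  98  99  97]
 [ 99 100 102 101 101 106 124 127 115 100  98  95  96  97  98  96]
 [ 97 100 100  98 102 104 121 128 117 100  95  99  96 100 100  97]
 [ 99 102  99  97  98  98 108 128 115  97  96 100 100 100  98  95]
 [100  98  99 100  96  97 102 129 112  79  95  98  97  95  97  95]
 [100  96  97 100  98  89  97 123 112  77  92  94  98  96  97  95]
 [ 95  97  96  98  97  93  95 124 117  85  95  97  97  94 100  98]
 [ 93  99  96  96  94  93 104 127 119  90  94  93  94 100  96  95]
 [ 97  95  93  95  94  97 105 126 122  95  95  98  97  95  94  96]
 [104  92  95  95  93  96 101 128 124 107  97  96  97  95  97  99]
 [115  96  94  92  92  95 106 126 125 108  97  98  96  98 112 132]
 [107  94  92  93  92  97 102 122 124 106  95 105 119 140 185 227]
 [102  92  93  94  94  91  91  99 126 117 137 161 206 226 209 207]
 [107  95  88  94  92  91  94 120 174 213 242 237 168 153 145 145]
 [115  93  91  91  93  89  93 131 215 244 245 228 188 164 153 141]
 [110  91  91  90  88  94  93  95 114 135 178 228 242 233 219 186]]
```

Request:
send_rows(
  plan=[
    [[-0.3, -2.0, 0], 0],
    [[-0.5, -3.5, 0], 0],
    [[-0.5, -3.5, 0], 0],
    [[-0.5, -3.5, 0], 0],
    [[-0.5, -3.5, 0], 0],
    [[-0.5, -3.5, 0], 0],
    [[-0.4, -2.5, 0], 0],
    [[-0.2, -1.5, 0], 0],
  ],
)

```text
time_s: 4.45
tool_pos: [0.5071, 0.0305, 0.1761]
tool_rot: [-0.002, 0.103, 0.995, -0.001]
contact_force: [0.2, 0.5, -1.4]
gripper_width: 0.0164
gripper_force: 58.6
```

Request:
send_rows(
  plan=[
    [[0, 0, -2], 0],
    [[0, 0, -2], 0],
    [[0, 0, 0], 0],
    [[0, 0, 0], 0],
  ],
)

```text
time_s: 4.85
tool_pos: [0.5082, 0.0339, 0.1367]
tool_rot: [-0.001, 0.101, 0.995, -0.0]
contact_force: [0.7, -0.0, -0.4]
gripper_width: 0.0167
gripper_force: 58.5
```

```bash
python3 - <<'E'
from h import *
st()
p,d=r.camera("scene");t,_=r.camera("top")
A=cv2.resize(p[150:240,200:320,::-1],(800,600),interpolation=cv2.INTER_CUBIC)
cv2.imwrite("pics/s2.png",A)
c=r.calibration("scene");K=np.array(c["intrinsics"]);T=np.array(c["camera_from_world"])
s=r.get_state()["tool_pos"]
for P in [[s[0],s[1],s[2]-.0576],[.5083,.0341,.06]]:
    o=cv2.projectPoints(np.array([P]),cv2.Rodrigues(T[:3,:3])[0],T[:3,3],K,np.array([c["k1"],0,0,0,0.]))[0].ravel();print(o,(o-[199.5,149.5])*6.667)
E
```

```text
{'time_s': 4.85, 'tool_pos': [0.5082, 0.0339, 0.1367], 'tool_rot': [-0.0011, 0.1011, 0.9949, -0.0004], 'contact_force': [0.7388, -0.0235, -0.4165], 'gripper_width': 0.0167, 'gripper_force': 58.5395, 'joints': [-0.2311, 0.312, 0.0986, 2.0244, -0.0414, 0.8092, 1.2596]}
[242.34259104 197.64736809] [285.63155446 320.99850302]
[242.41130882 204.36564529] [286.08969593 365.78925716]
```

View pics/s2.png

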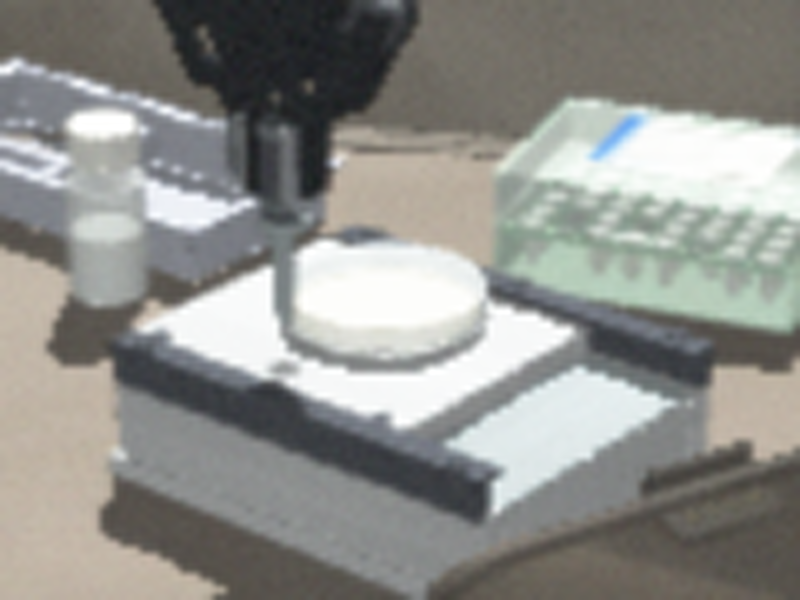

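The hole appears at crop (284,367), against a prediction of (286,366), and the tip is right above it, so I'm lowering the pin.

Request:
send_rows(
  plan=[
    [[0, 0, -1], 0],
    [[0, 0, -0.6], 0],
    [[0, 0, -0.4], 0],
    [[0, 0, -0.3], 0],
    [[0, 0, -0.2], 0],
    [[0, 0, -0.2], 0],
    [[0, 0, 0], 0],
  ],
)

```text
time_s: 5.65
tool_pos: [0.5079, 0.0342, 0.1096]
tool_rot: [-0.001, 0.101, 0.995, -0.001]
contact_force: [-2.1, -1.2, -1.6]
gripper_width: 0.0165
gripper_force: 58.4
```

Request:
send_rows(
  plan=[
    [[-0.05, 0, -0.2], 0],
    [[0, 0, -0.2], 0],
    [[0, 0, -0.1], 0],
    [[0, 0, 0], 0],
    [[0, 0, 0], 0],
  ],
)

```text
time_s: 6.15
tool_pos: [0.5081, 0.0347, 0.105]
tool_rot: [-0.001, 0.101, 0.995, -0.0]
contact_force: [-3.3, -1.6, -1.2]
gripper_width: 0.0164
gripper_force: 58.7
```

Request:
send_rows(
  plan=[
    [[-0.1, -0.02, 0], 0],
    [[0, 0, -0.1], 0],
    [[0, 0, -0.1], 0],
    [[0, 0, 0], 0],
    [[0, 0, 0], 0],
  ],
)

```text
time_s: 6.65
tool_pos: [0.5078, 0.0347, 0.1034]
tool_rot: [0.0, 0.101, 0.995, 0.0]
contact_force: [-3.8, -1.3, 0.5]
gripper_width: 0.0164
gripper_force: 58.6
```

Request:
send_rows(
  plan=[
    [[-0.1, -0.02, 0], 0],
    [[0, 0, 0], 0],
    [[0, 0, 0], 0],
    [[0, 0, 0], 0],
    [[0, 0, 0], 0],
  ],
)

```text
time_s: 7.15
tool_pos: [0.5073, 0.0346, 0.1035]
tool_rot: [0.001, 0.101, 0.995, 0.0]
contact_force: [-0.8, 0.7, -1.6]
gripper_width: 0.0168
gripper_force: 58.6
```

```bash
python3 - <<'E'
from h import *
st();print(r.get_state()["wrist_torque"])
for i in range(4): r.camera("top");s=r.get_state();print(np.round(s["tool_pos"],4),np.round(s["contact_force"],2))
E
```

```text
{'time_s': 7.15, 'tool_pos': [0.5073, 0.0346, 0.1035], 'tool_rot': [0.0007, 0.1007, 0.9949, 0.0003], 'contact_force': [-0.7707, 0.7157, -1.551], 'gripper_width': 0.0168, 'gripper_force': 58.5814, 'joints': [-0.2269, 0.3577, 0.0929, 2.0557, -0.0491, 0.7287, 1.2659]}
[ 0.01765749  0.10402359 -0.02793651]
[0.5072 0.0346 0.1035] [-1.03  0.08 -1.05]
[0.5072 0.0346 0.1035] [-0.64 -0.41  0.05]
[0.5072 0.0346 0.1036] [ 0.12  0.34 -1.49]
[0.5072 0.0345 0.1035] [ 1.02  0.02 -0.21]
```

Request:
send_rows(
  plan=[
    [[0, 0, -0.1], 0],
    [[0, 0, -0.1], 0],
    [[0, 0, 0], 0],
    [[0, 0, 0], 0],
  ],
)

```text
time_s: 7.75
tool_pos: [0.5072, 0.0345, 0.1017]
tool_rot: [0.001, 0.101, 0.995, 0.0]
contact_force: [0.6, -0.0, 1.6]
gripper_width: 0.0163
gripper_force: 58.9
```

Request:
send_rows(
  plan=[
    [[0, 0, -0.1], 0],
    [[0, 0, 0], 0],
    [[0, 0, 0], 0],
  ],
)

```text
time_s: 8.05
tool_pos: [0.5071, 0.0345, 0.1007]
tool_rot: [0.001, 0.101, 0.995, 0.0]
contact_force: [-0.0, 0.5, 3.9]
gripper_width: 0.0162
gripper_force: 59.1
```

Request:
send_rows(
  plan=[
    [[-0.02, -0.1, 0], 0],
    [[-0.02, -0.1, 0], 0],
    [[-0.02, -0.1, 0], 0],
    [[-0.02, -0.1, 0], 0],
    [[-0.02, -0.1, 0], 0],
    [[0, 0, 0], 0],
  ],
)

```text
time_s: 8.65
tool_pos: [0.5062, 0.0308, 0.1006]
tool_rot: [0.001, 0.1, 0.995, 0.001]
contact_force: [0.0, 4.3, 4.3]
gripper_width: 0.0165
gripper_force: 59.2
```

Request:
send_rows(
  plan=[
    [[-0.02, -0.1, 0], 0],
    [[-0.02, -0.1, 0], 0],
    [[-0.02, -0.1, 0], 0],
    [[0, 0, 0], 0],
  ],
)

```text
time_s: 9.05
tool_pos: [0.5055, 0.0279, 0.1006]
tool_rot: [0.001, 0.1, 0.995, 0.001]
contact_force: [1.4, 4.8, 4.9]
gripper_width: 0.0166
gripper_force: 59.2
```

Request:
send_rows(
  plan=[
    [[-0.02, -0.1, 0], 0],
    [[-0.02, -0.1, 0], 0],
    [[-0.02, -0.1, 0], 0],
    [[0, 0, 0], 0],
  ],
)

```text
time_s: 9.45
tool_pos: [0.5049, 0.0248, 0.1006]
tool_rot: [0.0, 0.1, 0.995, 0.001]
contact_force: [1.5, 3.9, 5.3]
gripper_width: 0.0165
gripper_force: 59.2
```

Request:
send_rows(
  plan=[
    [[-0.02, -0.1, 0], 0],
    [[-0.02, -0.1, 0], 0],
    [[-0.02, -0.1, 0], 0],
    [[0, 0, 0], 0],
  ],
)

```text
time_s: 9.85
tool_pos: [0.5031, 0.0201, 0.0998]
tool_rot: [-0.001, 0.101, 0.995, -0.0]
contact_force: [0.8, 1.8, -0.4]
gripper_width: 0.0166
gripper_force: 58.7
```

The Z force dropped to zero, so the tip has found the hole. Next I feel for its sides.

Request:
send_rows(
  plan=[
    [[0, 0, -0.1], 0],
    [[0, 0, -0.1], 0],
    [[0, 0, 0], 0],
    [[0, 0, 0], 0],
  ],
)

```text
time_s: 10.25
tool_pos: [0.5032, 0.0201, 0.0978]
tool_rot: [-0.001, 0.101, 0.995, -0.0]
contact_force: [0.3, 1.4, -1.9]
gripper_width: 0.0166
gripper_force: 58.7
```

Request:
send_rows(
  plan=[
    [[-0.02, -0.1, 0], 0],
    [[0, 0, 0], 0],
    [[0, 0, 0], 0],
  ],
)

```text
time_s: 10.55
tool_pos: [0.5032, 0.0193, 0.0981]
tool_rot: [-0.0, 0.101, 0.995, -0.0]
contact_force: [-0.2, 2.0, -2.3]
gripper_width: 0.0169
gripper_force: 58.7
```

Request:
send_rows(
  plan=[
    [[0, 0, -0.1], 0],
    [[0, 0, -0.1], 0],
    [[0, 0, 0], 0],
    [[0, 0, 0], 0],
  ],
)

```text
time_s: 10.95
tool_pos: [0.5036, 0.0194, 0.0963]
tool_rot: [-0.0, 0.101, 0.995, 0.0]
contact_force: [-0.2, 2.0, 0.0]
gripper_width: 0.0163
gripper_force: 58.7
```

Request:
send_rows(
  plan=[
    [[0, 0, -0.1], 0],
    [[0, 0, -0.1], 0],
    [[0, 0, 0], 0],
    [[0, 0, 0], 0],
  ],
)

```text
time_s: 11.35
tool_pos: [0.5037, 0.0194, 0.0943]
tool_rot: [0.0, 0.101, 0.995, 0.0]
contact_force: [-0.8, 1.5, -0.9]
gripper_width: 0.0163
gripper_force: 58.7
```

Request:
send_rows(
  plan=[
    [[0, 0, -0.15], 0],
    [[0, 0, -0.15], 0],
    [[0, 0, -0.15], 0],
    [[0, 0, -0.15], 0],
    [[0, 0, 0], 0],
  ],
)

```text
time_s: 11.85
tool_pos: [0.5035, 0.0194, 0.088]
tool_rot: [-0.0, 0.101, 0.995, -0.0]
contact_force: [-0.0, 2.3, -1.8]
gripper_width: 0.0166
gripper_force: 58.7
```

Request:
send_rows(
  plan=[
    [[0, 0, -0.15], 0],
    [[0, 0, -0.15], 0],
    [[0, 0, -0.1], 0],
    [[0, 0, 0], 0],
    [[0, 0, 0], 0],
  ],
)

```text
time_s: 12.35
tool_pos: [0.5038, 0.0194, 0.0846]
tool_rot: [0.0, 0.101, 0.995, 0.0]
contact_force: [-0.5, 2.4, 3.9]
gripper_width: 0.0164
gripper_force: 59.2
```

Request:
send_rows(
  plan=[
    [[0, 0.03, -0.15], 0],
    [[0, 0, -0.15], 0],
    [[0, 0, -0.15], 0],
    [[0, 0, -0.15], 0],
    [[0, 0, -0.15], 0],
    [[0, 0, -0.15], 0],
    [[0, 0, 0], 0],
    [[0, 0, 0], 0],
  ],
)

```text
time_s: 13.15
tool_pos: [0.5036, 0.0195, 0.0751]
tool_rot: [-0.0, 0.101, 0.995, -0.0]
contact_force: [-0.2, 1.7, 1.5]
gripper_width: 0.0168
gripper_force: 58.9
```

Request:
send_rows(
  plan=[
    [[0, 0, -0.1], 0],
    [[0, 0, -0.1], 0],
    [[0, 0, 0], 0],
    [[0, 0, 0], 0],
  ],
)

```text
time_s: 13.55
tool_pos: [0.5036, 0.0196, 0.0733]
tool_rot: [0.0, 0.101, 0.995, -0.0]
contact_force: [-0.3, -0.6, 2.9]
gripper_width: 0.0165
gripper_force: 59.0
```

Request:
send_rows(
  plan=[
    [[0, 0, -0.05], 0],
    [[0, 0, -0.05], 0],
    [[0, 0, 0], 0],
    [[0, 0, 0], 0],
  ],
)

```text
time_s: 13.95
tool_pos: [0.5037, 0.0196, 0.0725]
tool_rot: [0.0, 0.101, 0.995, 0.0]
contact_force: [-1.4, -0.1, 5.2]
gripper_width: 0.0166
gripper_force: 59.4
```

Request:
send_rows(
  plan=[
    [[0, 0, -0.05], 0],
    [[0, 0, 0], 0],
    [[0, 0, 0], 0],
    [[0, 0, 0], 0],
  ],
)

```text
time_s: 14.35
tool_pos: [0.5037, 0.0196, 0.0725]
tool_rot: [0.0, 0.101, 0.995, 0.0]
contact_force: [-2.6, 0.3, 9.8]
gripper_width: 0.0161
gripper_force: 59.9
```

The pin hits a firm stop at the predicted height of 0.0725 m. One small press to confirm, then I release and rise.

Request:
send_rows(
  plan=[
    [[0, 0, -0.04], 0],
    [[0, 0, 0], 0],
    [[0, 0, 0], 0],
  ],
)

```text
time_s: 14.65
tool_pos: [0.5037, 0.0196, 0.0724]
tool_rot: [0.0, 0.101, 0.995, 0.0]
contact_force: [-4.2, -0.5, 12.7]
gripper_width: 0.017
gripper_force: 60.2
```

Request:
send_rows(
  plan=[
    [[0, 0, 0.08], 0],
    [[0, 0, 0], 0],
    [[0, 0, 0], 0],
  ],
)

```text
time_s: 14.95
tool_pos: [0.5036, 0.0196, 0.0725]
tool_rot: [-0.0, 0.101, 0.995, -0.0]
contact_force: [-1.6, 0.3, 7.2]
gripper_width: 0.0164
gripper_force: 59.3
```

Request:
send_rows(
  plan=[
    [[0, 0, 0], 0],
    [[0, 0, 0], 0],
    [[0, 0, 0], 0],
    [[0, 0, 0], 0],
    [[0, 0, 0], 0],
    [[0, 0, 0], 0],
    [[0, 0, 0], 0],
    [[0, 0, 0], 0],
  ],
  jaw=0.2,
)

```text
time_s: 15.75
tool_pos: [0.5036, 0.0197, 0.0722]
tool_rot: [-0.0, 0.101, 0.995, 0.0]
contact_force: [0.1, 0.2, -1.4]
gripper_width: 0.0512
gripper_force: 0.0
```

Request:
send_rows(
  plan=[
    [[0, 0, 1], 0],
    [[0, 0, 2], 0],
    [[0, 0, 3], 0],
    [[0, 0, 4], 0],
    [[0, 0, 4], 0],
    [[0, 4, 2], 0],
    [[0, 4, 0], 0],
    [[0, 4, 0], 0],
  ],
)

```text
time_s: 16.55
tool_pos: [0.504, 0.1409, 0.2344]
tool_rot: [0.002, 0.101, 0.995, 0.001]
contact_force: [0.0, -0.7, -0.1]
gripper_width: 0.0511
gripper_force: 0.0
```

Request:
send_rows(
  plan=[
    [[0, 4, 0], 0],
    [[0, 4, 0], 0],
    [[0, 3, 0], 0],
    [[0, 1, 0], 0],
    [[0, 0, 0], 0],
    [[0, 0, 0], 0],
  ],
)

```text
time_s: 17.15
tool_pos: [0.5039, 0.2578, 0.2324]
tool_rot: [0.0, 0.102, 0.995, -0.001]
contact_force: [-0.2, -0.6, 0.9]
gripper_width: 0.0511
gripper_force: 0.0
```

```bash
python3 - <<'E'
from h import *
st()
p,d=r.camera("scene");t,D=r.camera("top")
a=cv2.resize(p[150:250,170:320,::-1],(600,400),interpolation=cv2.INTER_CUBIC)
cv2.imwrite("pics/s3.png",a)
# heights near pin
for (u,v) in [(u,v) for v in range(194,208,2) for u in range(244,256,2)]:
    w=ondepth("top",u,v,D[v,u])
    if w[2]>.08: print(u,v,np.round(w,4))
E
```

```text
{'time_s': 17.15, 'tool_pos': [0.5039, 0.2578, 0.2324], 'tool_rot': [0.0001, 0.1017, 0.9948, -0.0006], 'contact_force': [-0.234, -0.6213, 0.9169], 'gripper_width': 0.0511, 'gripper_force': 0.0, 'joints': [-0.5342, 0.2907, -0.017, 1.7957, 0.0068, 1.0557, 0.8132]}
246 200 [0.5083 0.0263 0.1134]
248 200 [0.5086 0.0212 0.1087]
250 200 [0.5084 0.0159 0.111 ]
246 202 [0.5035 0.0265 0.1073]
248 202 [0.5032 0.0212 0.1108]
250 202 [0.5033 0.0161 0.1081]
246 204 [0.4983 0.0266 0.1068]
248 204 [0.4982 0.0214 0.1072]
250 204 [0.4979 0.0161 0.1113]
248 206 [0.4941 0.022  0.0879]
```

View pics/s3.png

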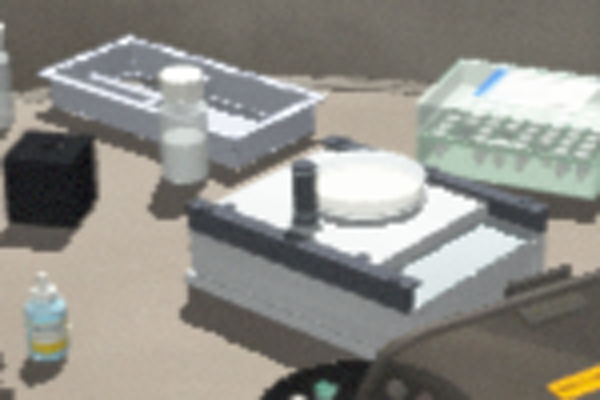

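The pin stands upright in the stage at crop (305,195), with its collar on the plate and its top at about 0.109 m against an expected 0.108 m. The white bottle and dropper are where they were.

```bash
python3 -c "
from plant import r
print(r.hand_in())"
```

```text
the job is handed in; nothing more can be done
None
```

The stage is locked: the pin went through the stage plate into the hidden hole and down to a firm stop with its collar on the plate. I then let go and handed the job in at about 17 s; the white bottle and dropper look unmoved, and the arm never went near the timer.

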